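Stand the toppled lens barrels up in the kitting lane

TASK

Two long lens barrels have toppled over in the kitting lane. Stand each one upright on its wide flat foot, narrow spigot upwards, in the lane, about midway between the short adapters on either side (one barrel per gap). Set them down gently without dropping or ramming them, and leave the adapters standing where they are.

Things in the scene. Friction and masses are not known exactly. Their poses are not given: they have to be found in the camera images.
- lane: grey plastic kitting lane on two wooden risers, fixed to the bench: 80 mm wide (x), 652 mm long (y), its floor 60 mm above the bench. Lips 6 mm high (4 mm thick) along both long sides, top 66 mm above the bench, leave 72 mm clear between them; end stops of the same height. Origin at bench level under the lane's centre, y along the lane, z up.
- bay_1 (a point): point on the lane's floor, on its centre line, at the middle of the gap towards the lane's -y end (138 mm from the lane's centre). The gap is 216 mm between adapter flanges (+-10 mm). Axes as the lane's.
- bay_2 (a point): point on the lane's floor, on its centre line, at the middle of the gap towards the lane's +y end (138 mm from the lane's centre). The gap is 216 mm between adapter flanges (+-10 mm). Axes as the lane's.
- barrel_a: long turned-aluminium lens barrel lying in a bay, free to roll; 112 mm long, 0.18-0.34 kg, no open bore (flush plugs). Body 54 mm dia, 90 mm long, its flat end the foot; then a spigot 38 mm dia, 22 mm long. Origin on its axis, 56 mm from either end; centre of mass 51 mm from the foot. x runs foot to spigot (up when standing right). Spigot may lie towards either lane end.
- barrel_b: twin of barrel_a, same sizes, origin and axes, lying in the other bay.
- adapter_1: short adapter of the same aluminium, standing in the lane: flange 60 mm diameter and 12 mm thick below, 50 mm diameter above, 46 mm tall in all, 0.22 kg, loose. Origin at the centre of its underside, z up. At the lane's -y end.
- adapter_2: short adapter of the same aluminium, standing in the lane: flange 60 mm diameter and 12 mm thick below, 50 mm diameter above, 46 mm tall in all, 0.22 kg, loose. Origin at the centre of its underside, z up. At the lane's middle.
- adapter_3: short adapter of the same aluminium, standing in the lane: flange 60 mm diameter and 12 mm thick below, 50 mm diameter above, 46 mm tall in all, 0.22 kg, loose. Origin at the centre of its underside, z up. At the lane's +y end.

How it is judged (in metres and radians):
At the end, for the whole second after the job is handed in: Both barrels stand still on their feet on the lane's floor, spigot up, within 5 degrees of upright (origin 52 to 61 mm above the lane's floor), one within 40 mm of bay_1 and the other within 40 mm of bay_2; every adapter is within 20 mm of where it was and upright within 5 degrees (angle between each of barrel_a, barrel_b's own x axis and vertical below 0.09 rad and z of barrel_a in the frame of lane between 0.112 and 0.121 m and linear speed of each of barrel_a, barrel_b below 0.02 m/s and angular speed of each of barrel_a, barrel_b below 0.2 rad/s and z of barrel_b in the frame of lane between 0.112 and 0.121 m and ((horizontal distance between barrel_a and bay_1 below 0.04 m and horizontal distance between barrel_b and bay_2 below 0.04 m) or (horizontal distance between barrel_a and bay_2 below 0.04 m and horizontal distance between barrel_b and bay_1 below 0.04 m)) and distance of each of adapter_1, adapter_2, adapter_3 from where it was at the start of the episode below 0.02 m and angle between each of adapter_1, adapter_2, adapter_3's own z axis and vertical below 0.09 rad); the robot touches nothing.
It fails at once if barrel_a dropped: moving faster than 0.35 m/s with no finger on it (a fall of about 6 mm) (contact force between barrel_a and the fingers below 0.05 N and linear speed of barrel_a above 0.35 m/s).
It fails at once if barrel_b dropped: moving faster than 0.35 m/s with no finger on it (a fall of about 6 mm) (contact force between barrel_b and the fingers below 0.05 N and linear speed of barrel_b above 0.35 m/s).
It fails at once if barrel_a rammed into the lane with more than 40 N (contact force between barrel_a and lane above 40 N).
It fails at once if barrel_b rammed into the lane with more than 40 N (contact force between barrel_b and lane above 40 N).
It fails at once if an adapter knocked over (angle between any of adapter_1, adapter_2, adapter_3's own z axis and vertical above 0.5 rad).
It also fails if it takes over 67 s, if anything falls off the work surface, if the arm or the gripper's body presses on something with over 40 N, if the wrist force passes 120 N, or if a joint passes its speed limit or range.

ROBOT

A 7-joint arm with a two-finger parallel gripper is mounted at the origin on the work surface. World frame = base frame: x ahead of the robot, y to its left, z up, the work surface at z = 0. Lengths are in m, angles in degrees, forces in N, time in s.
With the tool pointing down it reaches from about 0.425 to 0.875 m from the base axis. Payload 4.7 kg.
Tool frame: the origin (TCP) lies at the very end of the fingers, on their centre line; the grasp point (between the pads) lies 19 mm behind it; z points along the fingers, y is the direction in which the jaws open and shut (so a half turn about z gives the same grasp; the last joint's range is limited). The gripper opens to 87 mm and grips with 3 to 60 N. Pads are 19 mm wide; open, the fingers measure 117 mm over their backs; the gripper's body (75 mm by 190 mm) begins 51 mm behind the grasp point.
Start: joints at [71.969, 18.392, -4.016, 83.108, 1.295, 78.541, -3.26], TCP at [0.21, -0.615, 0.223] pointing down, gripper open.
Joint ranges: [-163.93, 163.93], [-17.29, 119.83], [-79.2, 71.16], [3.27, 140.29], [-89.18, 269.18], [5.43, 117.66], [-154.24, 154.24]. Speed limits (degrees/s): [147.25, 147.25, 180, 180, 180, 180, 180].

INTERFACE

Orientations are given as [roll, pitch, yaw] about the fixed x, y, z axes, in that order (R = Rz(yaw) Ry(pitch) Rx(roll)).
In Python, from cell import env gives the robot as it stands.
- The arm moves only by the tool servo_tool, never from a script. Its argument "increments" is a list that holds one entry, the list of rows, each a list of 7 numbers: the shift along the tool's x, y, z in m, then the turn, a rotation vector about the tool's x, y, z in degrees, then the opening, from -1 (shut) to 1 (fully open). In form: [[[dx, dy, dz, rx, ry, rz, fingers], ...]]. A call has 1 to 20 rows; each row is the pose to reach, as a shift and turn from the pose commanded when the call began, along the tool's axes at that moment; what a row does not reach only later rows make up. A row lasts 1/10 s, in which the tool goes at most 50 mm and 8.59 degrees, less where a joint would pass 70% of its speed; a pose out of reach is approached as far as the arm can. A call with a gripper value outside its range is refused whole. The fingers move at their own pace and stop on an object; "squeeze" is the grip in N (left out, the last holds). Time passes only in rows, so rows that repeat a pose let the fingers close. It gives the time, the measured TCP pose, the force and the opening at its end, in the units of the state.
- env.get_obs(): the state, without advancing time (a new reading comes with each control period).
- env.read_camera(name): name is "scene" or "top" or "wrist"; returns a dict with "frame" (420x560x3 uint8, blue, green, red), "intrinsics" (3x3 intrinsics, pixels), "rvec" (rotation vector, rad) and "tvec" (3), from world to camera coordinates, as OpenCV has them. Camera axes: x right, y down, z forward; pixel columns grow to the right and rows downward; lengths in m; the calibration is good to about 2 mm. A picture is of the moment at which its call begins. There is no depth.
- env.sign_off(): hands the job in, once; it reports no verdict.
The state is a dict: "time_s": time; "qpos": joint angles; "joint_velocities": joint speeds; "effort": joint torques, N m; "tool_pos": TCP position; "tool_rot": TCP orientation; "force": force on the tool from outside, world axes, zero at the start; "wrist_torque": the same for the moment, N m; "grip_width": finger opening in m.
Only numpy, scipy, OpenCV 4.12 (cv2) and the standard library are available. Lean on these libraries where they do the work, as an engineer would, in place of code of your own. Each camera call takes 0.05 s, during which the arm holds its last target.

## Working session

There is one attempt and no reset: what is moved stays moved. The work goes in short steps, Python scripts to look and compute and a tool call to move; the robot and the scene stay as the last step left them, time stands still between calls to the robot, and variables do not carry over. Pictures are saved under pics/ and viewed, and the job is handed in when it is done.

Besides the shell and the picture viewer there is one more tool, called after "Request:" by a JSON object that holds its "name" and its "arguments". servo_tool: Moves the arm, as the interface text tells. Its arguments: {"type":"object","properties":{"increments":{"type":"array","items":{"type":"array","items":{"type":"array","items":{"type":"number"}}}},"squeeze":{"type":"number"}},"required":["increments"]}

```bash
mkdir -p pics; ls; python3 - <<'E'
from cell import env
import cv2
o=env.get_obs();print(o)
for n in("scene","top","wrist"):
    c=env.read_camera(n);cv2.imwrite(f"pics/{n}0.png",c["frame"])
    import numpy as np
    R=cv2.Rodrigues(np.array(c["rvec"],float))[0];print(n,c["intrinsics"],(-R.T@np.array(c["tvec"]).ravel()).round(3),R.round(3).tolist())
E
```

```text
pics
{'time_s': 0.0, 'qpos': array([71.97090793, 18.43969506, -4.01568552, 83.17464502,  1.29705524,
       78.54174914, -3.25806004]), 'joint_velocities': array([ 0.0237458 , -0.07769128,  0.04035161,  0.0107723 , -0.01040396,
       -0.11361162,  0.08608818]), 'effort': array([-1.21813091e-04, -4.91287029e+01, -4.03951239e-01, -3.12532961e+01,
       -6.38588704e-02,  4.40629700e-02,  1.73648696e-04]), 'tool_pos': array([ 0.20963002, -0.61467863,  0.22145661]), 'tool_rot': array([-1.79889270e+02,  7.75333215e-03,  1.88413399e+01]), 'force': array([-0.41757347, -0.32370668,  0.94248746]), 'wrist_torque': array([ 0.04207951, -0.04602761, -0.02288553]), 'grip_width': 0.08698669221086373}
scene [[418.50944488   0.         280.83986687]
 [  0.         418.50944488 208.69303268]
 [  0.           0.           1.        ]] [ 0.979 -0.375  0.764] [[0.708, 0.706, -0.013], [0.535, -0.549, -0.642], [-0.46, 0.448, -0.767]]
top [[453.27452249   0.         283.19463743]
 [  0.         453.27452249 208.97090684]
 [  0.           0.           1.        ]] [0.519 0.028 0.915] [[0.024, -0.999, 0.03], [-0.996, -0.026, -0.087], [0.088, -0.027, -0.996]]
wrist [[318.22207646   0.         275.24827503]
 [  0.         318.22207646 203.65696892]
 [  0.           0.           1.        ]] [ 0.282 -0.59   0.384] [[0.324, -0.946, -0.001], [-0.909, -0.311, 0.277], [-0.263, -0.089, -0.961]]
```

View pics/top0.png

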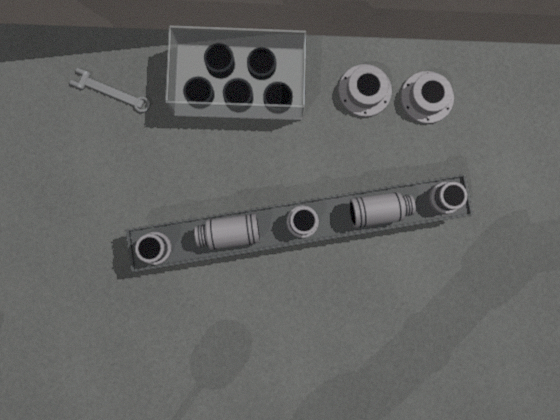

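View pics/scene0.png

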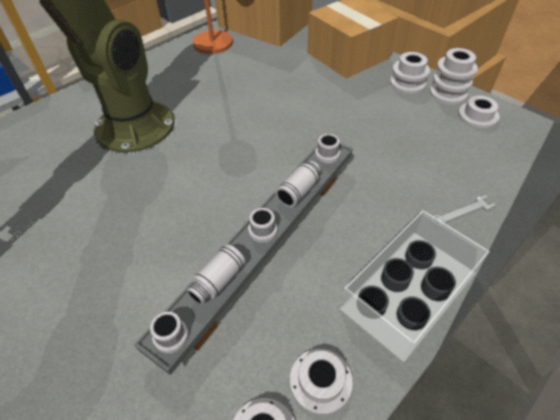

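The top view shows both barrels with their spigots outward: left, spigot near (200,234); right, spigot near (408,205). Their dark foot plugs face the middle adapter at (303,221). The lane's corners are at about (130,230), (133,268), (466,180) and (470,214). Next I'll measure.

```bash
cat > h.py <<'E'
import numpy as np, cv2
from cell import env
def ray(c,uv):
    R=cv2.Rodrigues(np.array(c["rvec"],float))[0];o=-R.T@np.array(c["tvec"],float).ravel()
    d=R.T@np.linalg.inv(c["intrinsics"])@np.array([uv[0],uv[1],1.]);return o,d
def onz(c,uv,z):
    o,d=ray(c,uv);return o+d*(z-o[2])/d[2]
def proj(c,P):
    return cv2.projectPoints(np.array(P,float).reshape(-1,1,3),np.array(c["rvec"],float),np.array(c["tvec"],float),np.array(c["intrinsics"]),None)[0].reshape(-1,2)
E
python3 - <<'E'
from h import *
c=env.read_camera("top");f=c["frame"]
z=f[165:285,115:485];cv2.imwrite("pics/topz.png",cv2.resize(z[:,:190],None,fx=4,fy=4,interpolation=cv2.INTER_CUBIC));cv2.imwrite("pics/topz2.png",cv2.resize(z[:,180:],None,fx=4,fy=4,interpolation=cv2.INTER_CUBIC))
g=cv2.cvtColor(f,cv2.COLOR_BGR2GRAY)
m=(g>115).astype(np.uint8);m[:165]=0;m[285:]=0
cs,_=cv2.findContours(m,cv2.RETR_EXTERNAL,cv2.CHAIN_APPROX_NONE)
for k in cs:
    if cv2.contourArea(k)>50: print(cv2.contourArea(k),cv2.minAreaRect(k),cv2.boundingRect(k))
E
```

```text
831.0 ((153.0, 248.0), (32.0, 34.0), 90.0) (136, 232, 35, 33)
61.0 ((208.0, 232.0), (22.0, 4.0), 90.0) (206, 221, 5, 23)
739.5 ((228.9000244140625, 229.70001220703125), (23.69063377380371, 34.605690002441406), 82.87498474121094) (212, 216, 35, 28)
71.0 ((254.56997680664062, 226.489990234375), (23.4759464263916, 4.38406229019165), 81.8698959350586) (252, 215, 6, 24)
638.0 ((303.7500305175781, 219.75003051757812), (31.819805145263672, 26.870054244995117), 45.0) (291, 205, 28, 33)
59.5 ((356.739013671875, 209.44876098632812), (21.581499099731445, 4.190582275390625), 77.90524291992188) (353, 199, 7, 22)
688.0 ((381.52996826171875, 206.70999145507812), (23.334524154663086, 34.223968505859375), 81.8698959350586) (363, 194, 37, 26)
60.0 ((402.1346130371094, 203.67306518554688), (22.553356170654297, 4.706787109375), 78.69007110595703) (398, 193, 8, 23)
584.0 ((452.7068786621094, 194.51724243164062), (31.939603805541992, 27.297218322753906), 68.19859313964844) (435, 182, 33, 32)
```

View pics/topz.png

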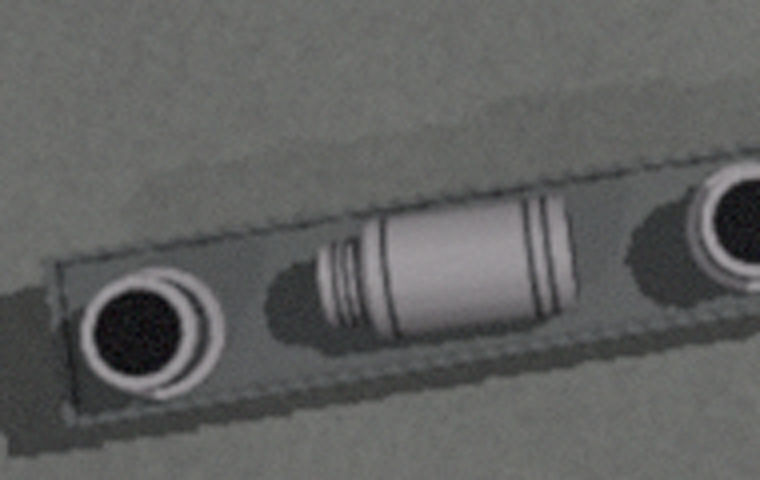

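View pics/topz2.png

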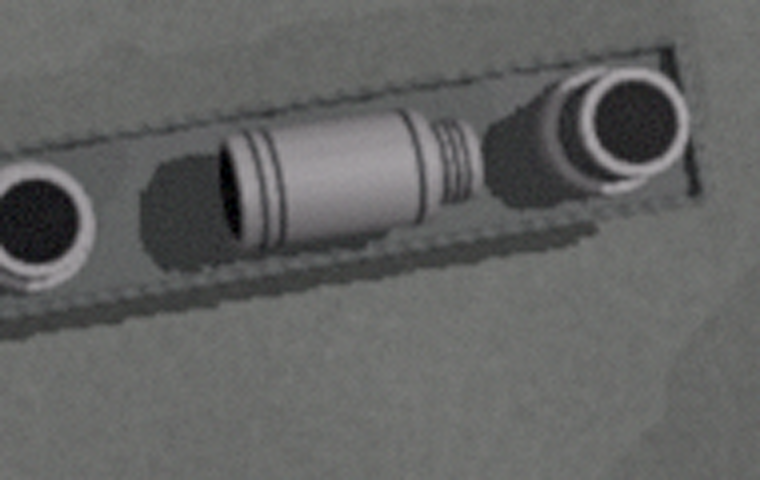

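```bash
python3 - <<'E'
from h import *
c=env.read_camera("top")
C=[onz(c,p,.066) for p in[(129.2,230.5),(133.7,269.5),(469.5,214.2),(463,177)]]
for p in C: print(p.round(4))
L=lambda a,b:np.linalg.norm(a-b)
print("len",L(C[0],C[3]),L(C[1],C[2]),"w",L(C[0],C[1]),L(C[2],C[3]))
ctr=sum(C)/4; d=((C[0]-C[3])+(C[1]-C[2]));yaw=np.degrees(np.arctan2(d[1],d[0]))-90;print("ctr",ctr,"yaw",yaw)
u=d/np.linalg.norm(d);v=np.array([u[1],-u[0],0])
for s,n in((-1,"bay1"),(1,"bay2")):print(n,(ctr+s*.138*u).round(4))
# adapters: top openings
for n,p in(("L",(115+137/4,165+330/4)),("M",(295+40/4,165+220/4)),("R",(295+634/4,165+123/4))):
    P=onz(c,p,.106);print("adapter",n,P.round(4),"s,t",((P-ctr)@u).round(4),((P-ctr)@v).round(4))
for n,foot,sp in(("L",[(256.7,213.7),(259.5,240.5)],[(195,226.7),(197.5,246.2)]),("R",[(352,198),(356,227)],[(412.5,195),(415.5,215)])):
    F=[onz(c,p,.087) for p in foot];S=[onz(c,p,.087) for p in sp]
    f=sum(F)/2;s=sum(S)/2;a=s-f
    print(n,"foot",f.round(4),"spig",s.round(4),"len",L(f,s),"dia",L(*F),L(*S),"yaw",np.degrees(np.arctan2(a[1],a[0]))-90,
     "st foot",((f-ctr)@u).round(4),((f-ctr)@v).round(4),"spig",((s-ctr)@u).round(4),((s-ctr)@v).round(4))
E
```

```text
[0.546  0.2894 0.066 ]
[0.4745 0.2774 0.066 ]
[ 0.593  -0.3496  0.066 ]
[ 0.6642 -0.3379  0.066 ]
len 0.6383006481994108 0.6380627563876567 w 0.07247594405382128 0.07208917878602802
ctr [ 0.56943491 -0.0301832   0.066     ] yaw 10.683482678212073
bay1 [ 0.595  -0.1658  0.066 ]
bay2 [0.5439 0.1054 0.066 ]
adapter L [0.5157 0.2405 0.106 ] s,t 0.2759 -0.0026
adapter M [ 0.5713 -0.0335  0.106 ] s,t -0.0036 0.0012
adapter R [ 0.6224 -0.3028  0.106 ] s,t -0.2777 0.0015
L foot [0.5574 0.0505 0.087 ] spig [0.5376 0.162  0.087 ] len 0.11324931028530937 dia 0.049182888343140115 0.03567233663078341 yaw 10.077073868174082 st foot 0.0815 0.0032 spig 0.1947 0.0044
R foot [ 0.5888 -0.125   0.087 ] spig [ 0.6056 -0.2365  0.087 ] len 0.11269608118210082 dia 0.05394635053949715 0.037461807375983834 yaw -171.41859984593611 st foot -0.0968 0.0014 spig -0.2094 -0.0027
```

```bash
cat >> h.py <<'E'
from scipy.spatial.transform import Rotation as Ro
YAW=100.7
def plan(g,tilt,yaw=YAW,tcp=False):
    """increment in tool axes from the measured pose to put the grasp point at g"""
    o=env.get_obs();R0=Ro.from_euler("xyz",o["tool_rot"],degrees=True);p0=np.array(o["tool_pos"])
    R1=Ro.from_euler("z",yaw,degrees=True)*Ro.from_euler("x",180,degrees=True)*Ro.from_euler("y",tilt,degrees=True)
    p1=np.array(g)+(0 if tcp else 0.019)*R1.as_matrix()[:,2]
    d=R0.inv().apply(p1-p0);r=(R0.inv()*R1).as_rotvec(degrees=True)
    print("t",round(o["time_s"],2),"tcp",p0.round(4),o["tool_rot"].round(2),"F",o["force"].round(1),"w",round(o["grip_width"],4),"q",o["qpos"].round(0))
    print("   inc",d.round(4),r.round(2),"-> tcp",p1.round(4))
E
python3 - <<'E'
from h import *
plan([.5964,-.1755,.25],0)
E
```

```text
t 0.25 tcp [ 0.2098 -0.615   0.222 ] [-179.95    0.     18.84] F [-0.1 -0.5  0.6] w 0.0872 q [72. 18. -4. 83.  1. 79. -3.]
   inc [ 0.5078 -0.2911 -0.0087] [-5.000e-02 -3.000e-02 -8.186e+01] -> tcp [ 0.5964 -0.1755  0.231 ]
```

Request:
{"name": "servo_tool", "arguments": {"increments": [[[0.508,-0.291,-0.03,0,0,-82,1],[0.508,-0.291,-0.03,0,0,-82,1],[0.508,-0.291,-0.03,0,0,-82,1],[0.508,-0.291,-0.03,0,0,-82,1],[0.508,-0.291,-0.03,0,0,-82,1],[0.508,-0.291,-0.03,0,0,-82,1],[0.508,-0.291,-0.03,0,0,-82,1],[0.508,-0.291,-0.03,0,0,-82,1],[0.508,-0.291,-0.03,0,0,-82,1],[0.508,-0.291,-0.03,0,0,-82,1],[0.508,-0.291,-0.03,0,0,-82,1],[0.508,-0.291,-0.03,0,0,-82,1],[0.508,-0.291,-0.03,0,0,-82,1],[0.508,-0.291,-0.03,0,0,-82,1],[0.508,-0.291,-0.03,0,0,-82,1],[0.508,-0.291,-0.03,0,0,-82,1]]]}}

```text
time_s: 1.85
tool_pos: [0.5958, -0.1778, 0.2524]
tool_rot: [-180.0, 0.0, 100.7]
force: [0.3, -0.5, 0.8]
grip_width: 0.0868
```

```bash
python3 - <<'E'
from h import *
c=env.read_camera("wrist");cv2.imwrite("pics/w1.png",c["frame"])
for n,a in(("down",0),("tilt-45",-45),("tilt45",45)):
    print(n);plan([.5964,-.1755,.26],a)
E
```

```text
down
t 1.9 tcp [ 0.5959 -0.1776  0.2525] [-1.7997e+02  4.0000e-02  1.0068e+02] F [0.  0.4 0. ] w 0.0872 q [ 40.  17. -32.  84.   9.  82.  18.]
   inc [0.002  0.0009 0.0115] [-0.03  0.04 -0.02] -> tcp [ 0.5964 -0.1755  0.241 ]
tilt-45
t 1.9 tcp [ 0.5959 -0.1776  0.2525] [-1.7997e+02  4.0000e-02  1.0068e+02] F [0.  0.4 0. ] w 0.0872 q [ 40.  17. -32.  84.   9.  82.  18.]
   inc [-0.0115  0.0009  0.006 ] [-4.000e-02 -4.496e+01 -1.000e-02] -> tcp [ 0.5989 -0.1887  0.2466]
tilt45
t 1.9 tcp [ 0.5959 -0.1776  0.2525] [-1.7997e+02  4.0000e-02  1.0068e+02] F [0.  0.4 0. ] w 0.0872 q [ 40.  17. -32.  84.   9.  82.  18.]
   inc [0.0154 0.0009 0.0059] [-2.000e-02  4.504e+01 -3.000e-02] -> tcp [ 0.5939 -0.1623  0.2466]
```

View pics/w1.png

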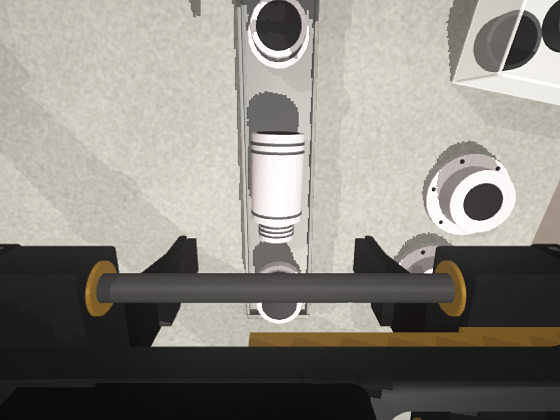

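The wrist view shows the barrel body at (277,175), centred in the lane between edges at 243 and 312. The foot is at the top (row 133) and the spigot at (276,240). Next I'll test the tilt range in free air.

Request:
{"name": "servo_tool", "arguments": {"increments": [[[-0.01,0,-0.06,0,-60,0,1],[-0.01,0,-0.06,0,-60,0,1],[-0.01,0,-0.06,0,-60,0,1],[-0.01,0,-0.06,0,-60,0,1],[-0.01,0,-0.06,0,-60,0,1],[-0.01,0,-0.06,0,-60,0,1],[-0.01,0,-0.06,0,-60,0,1],[-0.01,0,-0.06,0,-60,0,1],[-0.01,0,-0.06,0,-60,0,1],[-0.01,0,-0.06,0,-60,0,1]]]}}

```text
time_s: 2.9
tool_pos: [0.5987, -0.1875, 0.3143]
tool_rot: [179.7, 59.9, 100.4]
force: [-0.2, 0.7, 0.9]
grip_width: 0.0867
```

```bash
python3 - <<'E'
from h import *
c=env.read_camera("scene");cv2.imwrite("pics/s1.png",c["frame"])
plan([.5964,-.1755,.26],-60)
plan([.5964,-.1755,.26],35)
E
```

```text
t 2.95 tcp [ 0.5987 -0.1876  0.3145] [179.62  59.95 100.28] F [-0.  -0.2  0.5] w 0.0874 q [ 15.  13. -35. 103.  66.  88. -26.]
   inc [ 0.0534 -0.0002  0.0356] [ 0.01 -0.05 -0.21] -> tcp [ 0.5995 -0.1917  0.2505]
t 2.95 tcp [ 0.5987 -0.1876  0.3145] [179.62  59.95 100.28] F [-0.  -0.2  0.5] w 0.0874 q [ 15.  13. -35. 103.  66.  88. -26.]
   inc [ 0.0723 -0.0002  0.015 ] [ 0.18 94.95 -0.15] -> tcp [ 0.5944 -0.1648  0.2444]
```

View pics/s1.png

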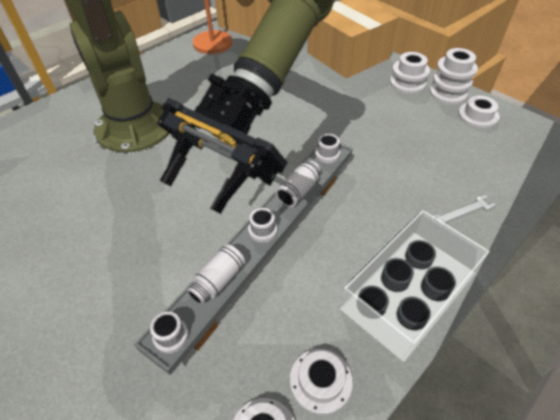

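The arm reached the −60° tilt. Now for the pre-grasp tilt of +40°.

```bash
python3 - <<'E'
from h import *
plan([.5964,-.1755,.18],40)
E
```

```text
t 2.95 tcp [ 0.5987 -0.1876  0.3145] [179.62  59.95 100.28] F [-0.  -0.2  0.5] w 0.0874 q [ 15.  13. -35. 103.  66.  88. -26.]
   inc [ 0.1413 -0.0005  0.0534] [ 0.19 99.95 -0.14] -> tcp [ 0.5941 -0.1635  0.1654]
```

Request:
{"name": "servo_tool", "arguments": {"increments": [[[0.141,0,0.053,0,20,0,1],[0.141,0,0.053,0,20,0,1],[0.141,0,0.053,0,40,0,1],[0.141,0,0.053,0,40,0,1],[0.141,0,0.053,0,60,0,1],[0.141,0,0.053,0,60,0,1],[0.141,0,0.053,0,60,0,1],[0.141,0,0.053,0,100,0,1],[0.141,0,0.053,0,100,0,1],[0.141,0,0.053,0,100,0,1],[0.141,0,0.053,0,100,0,1],[0.141,0,0.053,0,100,0,1],[0.141,0,0.053,0,100,0,1],[0.141,0,0.053,0,100,0,1],[0.141,0,0.053,0,100,0,1]]]}}

```text
time_s: 4.45
tool_pos: [0.5947, -0.1603, 0.1661]
tool_rot: [179.8, -39.8, 101.1]
force: [0.0, -0.1, 0.2]
grip_width: 0.0871
```

```bash
python3 - <<'E'
from h import *
c=env.read_camera("wrist");cv2.imwrite("pics/w2.png",c["frame"])
c=env.read_camera("scene");cv2.imwrite("pics/s2.png",c["frame"])
plan([.5964,-.1755,.095],40)
plan([.5964,-.1755,.090],40)
E
```

```text
t 4.55 tcp [ 0.5946 -0.1599  0.1661] [179.81 -39.82 101.11] F [-0.4 -0.2 -0.2] w 0.0871 q [ 54.  41. -39.  74. -10.  92.  31.]
   inc [-0.0575 -0.0013  0.0635] [-0.07  0.18  0.32] -> tcp [ 0.5941 -0.1635  0.0804]
t 4.55 tcp [ 0.5946 -0.1599  0.1661] [179.81 -39.82 101.11] F [-0.4 -0.2 -0.2] w 0.0871 q [ 54.  41. -39.  74. -10.  92.  31.]
   inc [-0.0607 -0.0014  0.0674] [-0.07  0.18  0.32] -> tcp [ 0.5941 -0.1635  0.0754]
```

View pics/w2.png

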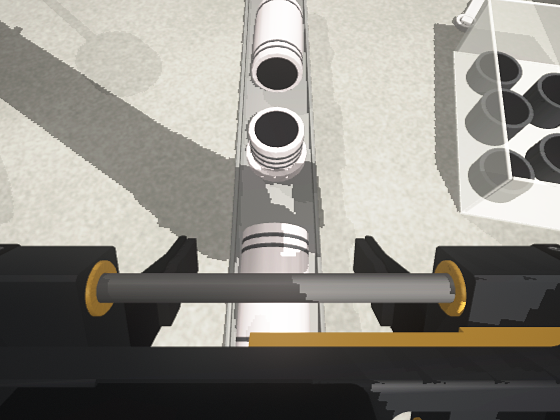

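View pics/s2.png

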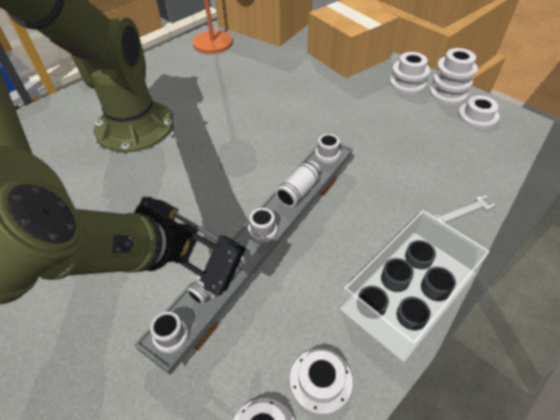

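Fingers straddle the barrel, and its foot rings are visible at (275,240). Lowering now.

Request:
{"name": "servo_tool", "arguments": {"increments": [[[-0.02,-0.001,0.022,0,0,0,1],[-0.035,-0.001,0.04,0,0,0,1],[-0.05,-0.001,0.055,0,0,0,1],[-0.056,-0.001,0.062,0,0,0.3,1],[-0.059,-0.001,0.066,0,0,0.3,1],[-0.059,-0.001,0.066,0,0,0.3,1],[-0.059,-0.001,0.066,0,0,0.3,1],[-0.059,-0.001,0.066,0,0,0.3,1]]]}}

```text
time_s: 5.35
tool_pos: [0.5941, -0.1644, 0.0765]
tool_rot: [-179.9, -39.9, 100.5]
force: [-0.3, 0.3, -0.5]
grip_width: 0.087
```

```bash
python3 - <<'E'
from h import *
c=env.read_camera("scene");cv2.imwrite("pics/s3.png",cv2.resize(c["frame"][200:360,120:320],None,fx=3.5,fy=3.5))
plan([.5964,-.1755,.092],40)
E
```

```text
t 5.4 tcp [ 0.594  -0.1645  0.0764] [-179.84  -39.94  100.5 ] F [-0.1  0.7  0.5] w 0.0869 q [ 53.  46. -37.  78.  -8.  86.  33.]
   inc [ 0.0014  0.0003 -0.0002] [-0.03  0.06 -0.15] -> tcp [ 0.5941 -0.1635  0.0774]
```

View pics/s3.png

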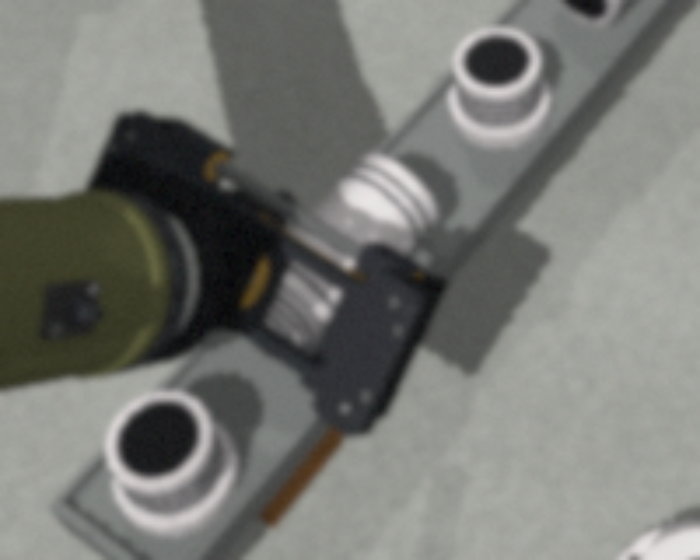

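The fingers straddle the barrel above the lips, near (330,260) in the crop. Closing.

Request:
{"name": "servo_tool", "arguments": {"increments": [[[0,0,0,0,0,0,-1],[0,0,0,0,0,0,-1],[0,0,0,0,0,0,-1],[0,0,0,0,0,0,-1],[0,0,0,0,0,0,-1],[0,0,0,0,0,0,-1],[0,0,0,0,0,0,-1],[0,0,0,0,0,0,-1],[0,0,0,0,0,0,-1],[0,0,0,0,0,0,-1]]], "squeeze": 25}}

```text
time_s: 6.4
tool_pos: [0.5936, -0.1643, 0.0754]
tool_rot: [-179.8, -40.0, 100.5]
force: [0.4, 0.5, -0.6]
grip_width: 0.0533
```

```bash
python3 - <<'E'
from h import *
plan([.5964,-.1755,.192],40)
E
```

```text
t 6.4 tcp [ 0.5936 -0.1643  0.0754] [-179.76  -39.99  100.45] F [ 0.4  0.5 -0.6] w 0.0533 q [ 53.  46. -37.  78.  -8.  86.  33.]
   inc [ 0.0661  0.0004 -0.0777] [-0.08  0.01 -0.19] -> tcp [ 0.5941 -0.1635  0.1774]
```

Request:
{"name": "servo_tool", "arguments": {"increments": [[[0.003,0,-0.004,0,0,0,-1],[0.008,0,-0.01,0,0,0,-1],[0.016,0,-0.019,0,0,0,-1],[0.026,0,-0.031,0,0,0,-1],[0.038,0,-0.045,0,0,0,-1],[0.05,0,-0.059,0,0,0,-1],[0.06,0,-0.071,0,0,0,-1],[0.066,0,-0.078,0,0,0,-1],[0.066,0,-0.078,0,0,0,-1],[0.066,0,-0.078,0,0,0,-1]]]}}

```text
time_s: 7.4
tool_pos: [0.5935, -0.164, 0.1772]
tool_rot: [-179.7, -40.0, 100.4]
force: [0.1, -0.1, -2.8]
grip_width: 0.0533
```

```bash
python3 - <<'E'
from h import *
plan([.595,-.1658,.192],-50)
c=env.read_camera("scene");cv2.imwrite("pics/s4.png",c["frame"])
E
```

```text
t 7.4 tcp [ 0.5935 -0.164   0.1772] [-179.7   -39.98  100.42] F [ 0.1 -0.1 -2.8] w 0.0533 q [ 54.  41. -39.  74. -10.  94.  30.]
   inc [-0.0111  0.0011 -0.0127] [-2.600e-01 -8.998e+01 -8.000e-02] -> tcp [ 0.5977 -0.1801  0.1798]
```

View pics/s4.png

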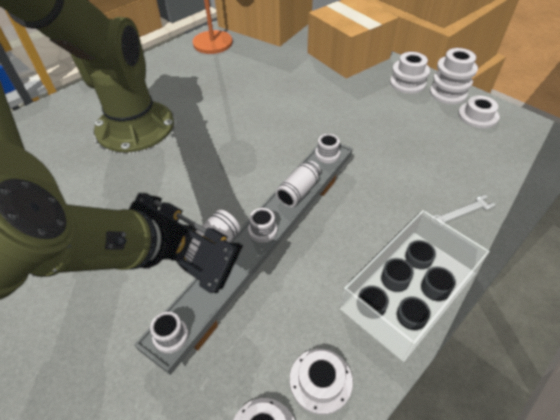

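The barrel is held level with its foot towards the middle, around (225,222), and shows 2.8 N of weight. Now to rotate it upright.

Request:
{"name": "servo_tool", "arguments": {"increments": [[[-0.001,0,-0.002,0,-4,0,-1],[-0.002,0,-0.004,0,-10,0,-1],[-0.003,0,-0.005,0,-16,0,-1],[-0.004,0,-0.006,0,-22,0,-1],[-0.005,0,-0.007,0,-28,0,-1],[-0.006,0,-0.008,0,-34,0,-1],[-0.007,0,-0.009,0,-40,0,-1],[-0.008,0,-0.01,0,-46,0,-1],[-0.009,0,-0.011,0,-52,0,-1],[-0.01,0,-0.012,0,-58,0,-1],[-0.011,0,-0.013,0,-64,0,-1],[-0.011,0,-0.013,0,-70,0,-1],[-0.011,0,-0.013,0,-76,0,-1],[-0.011,0,-0.013,0,-82,0,-1],[-0.011,0,-0.013,0,-87,0,-1],[-0.011,0,-0.013,0,-90,0,-1],[-0.011,0,-0.013,0,-90,0,-1],[-0.011,0,-0.013,0,-90,0,-1]]]}}

```text
time_s: 9.25
tool_pos: [0.5963, -0.18, 0.1793]
tool_rot: [-179.5, 49.9, 101.0]
force: [0.3, -0.5, -1.6]
grip_width: 0.0536
```

```bash
python3 - <<'E'
from h import *
plan([.595,-.1658,.120],-50)
c=env.read_camera("scene");cv2.imwrite("pics/s5.png",c["frame"])
cv2.imwrite("pics/s5z.png",cv2.resize(c["frame"][150:350,120:320],None,fx=3,fy=3))
c=env.read_camera("top");cv2.imwrite("pics/t5z.png",cv2.resize(c["frame"][130:290,300:500],None,fx=3.5,fy=3.5))
E
```

```text
t 9.25 tcp [ 0.5963 -0.18    0.1793] [-179.52   49.86  100.97] F [ 0.3 -0.5 -1.6] w 0.0536 q [ 15.  19. -32. 107.  62.  78. -32.]
   inc [0.0544 0.0017 0.0464] [-0.27 -0.14  0.18] -> tcp [ 0.5977 -0.1801  0.1078]
```

View pics/s5z.png

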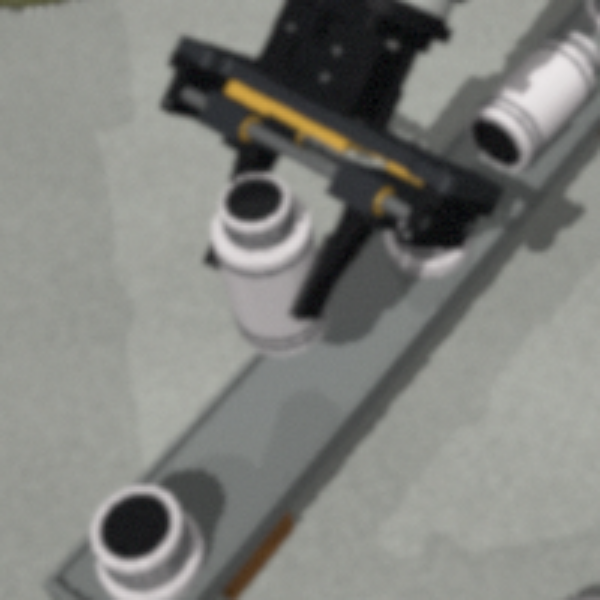

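View pics/t5z.png

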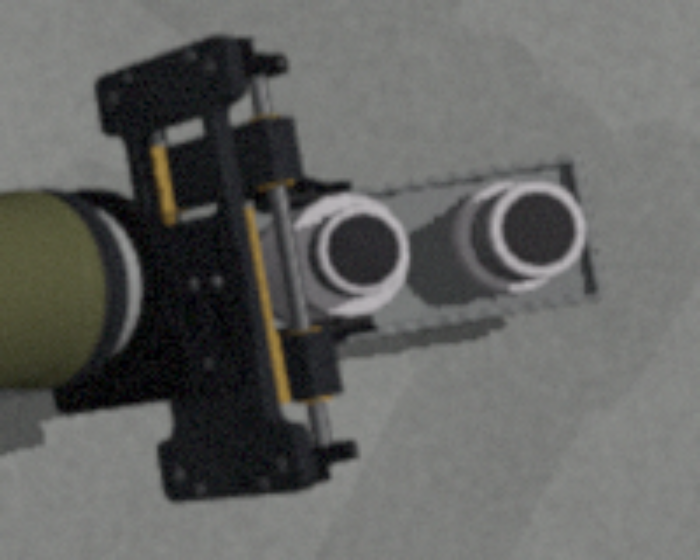

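Upright. The spigot plug is at (360,250) in the top crop; I'll check its lateral offset and verticality.

```bash
python3 - <<'E'
from h import *
c=env.read_camera("top");s=env.read_camera("scene")
ctr=np.array([.5694,-.0302,.066]);a=np.radians(10.68);u=np.array([-np.sin(a),np.cos(a),0]);v=np.array([u[1],-u[0],0])
P=onz(c,(300+360/3.5,130+250/3.5),.2525);print("top",P,(P-ctr)@u,(P-ctr)@v)
Q=onz(s,(120+256/3,150+199/3),.2525);print("scene",Q,(Q-ctr)@u,(Q-ctr)@v)
g=np.array([.5956,-.167,0]);print("grasp",(g-ctr)@u,(g-ctr)@v)
plan([.595,-.1658,.118],-50)
E
```

```text
top [ 0.59305861 -0.16689522  0.2525    ] -0.13871181979049135 -0.002084067496686265
scene [ 0.59826482 -0.17016045  0.2525    ] -0.14288532639226503 0.0024268308102191817
grasp -0.13928576688521616 0.00039388221237131576
t 9.45 tcp [ 0.5969 -0.1813  0.1811] [-179.8    49.98  100.64] F [ 0.6  0.3 -2.5] w 0.0534 q [ 15.  19. -32. 107.  62.  78. -32.]
   inc [0.0583 0.0012 0.0477] [-0.24 -0.02 -0.04] -> tcp [ 0.5977 -0.1801  0.1058]
```

Request:
{"name": "servo_tool", "arguments": {"increments": [[[0.006,0,0.005,0,0,0,-1],[0.014,0,0.012,0,0,0,-1],[0.023,0,0.019,0,0,0,-1],[0.032,0,0.027,0,0,0,-1],[0.04,0,0.034,0,0,0,-1],[0.047,0,0.039,0,0,0,-1],[0.051,0,0.043,0,0,0,-1],[0.0535,0,0.045,0,0,0,-1],[0.0535,0,0.045,0,0,0,-1],[0.0535,0,0.045,0,0,0,-1]]]}}

```text
time_s: 10.45
tool_pos: [0.5969, -0.1805, 0.111]
tool_rot: [-179.8, 50.0, 100.8]
force: [0.1, 0.1, -2.1]
grip_width: 0.0534
```

```bash
python3 - <<'E'
from h import *
plan([.595,-.1658,.111],-50)
c=env.read_camera("scene")
cv2.imwrite("pics/s6z.png",cv2.resize(c["frame"][180:330,130:330],None,fx=4,fy=4))
E
```

```text
t 10.45 tcp [ 0.5969 -0.1805  0.111 ] [-179.76   50.02  100.8 ] F [ 0.1  0.1 -2.1] w 0.0534 q [ 14.  24. -31. 109.  66.  75. -39.]
   inc [0.0095 0.0009 0.0077] [-0.17  0.02  0.06] -> tcp [ 0.5977 -0.1801  0.0988]
```

View pics/s6z.png

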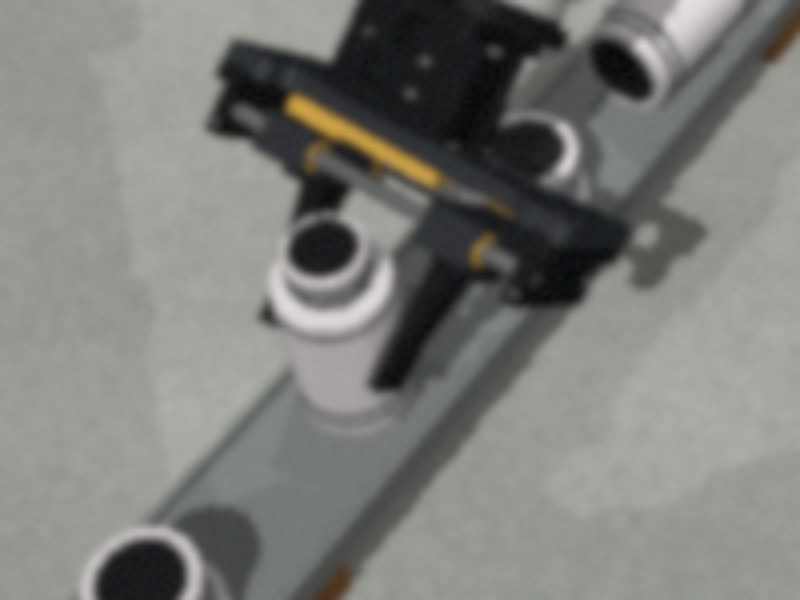

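The barrel is about 12 mm above the floor and centred, with its foot near (345,420). Creeping down.

Request:
{"name": "servo_tool", "arguments": {"increments": [[[0.0015,0,0.0013,0,0,0,-1],[0.003,0,0.0026,0,0,0,-1],[0.0046,0,0.0039,0,0,0,-1],[0.0061,0,0.0051,0,0,0,-1],[0.0069,0,0.0058,0,0,0,-1],[0.0069,0,0.0058,0,0,0,-1]]]}}

```text
time_s: 11.1
tool_pos: [0.5967, -0.1807, 0.1025]
tool_rot: [-179.7, 50.1, 100.8]
force: [-2.3, 1.3, 3.0]
grip_width: 0.0537
```

Request:
{"name": "servo_tool", "arguments": {"increments": [[[0.0008,0,0.0006,0,0,0,-1],[0.0015,0,0.0013,0,0,0,-1],[0.0015,0,0.0013,0,0,0,-1]]]}}

```text
time_s: 11.4
tool_pos: [0.5969, -0.1808, 0.1023]
tool_rot: [-179.8, 50.2, 100.7]
force: [-4.4, 3.1, 10.1]
grip_width: 0.0534
```

Contact. I'll ease off 1 mm, then look before releasing.

Request:
{"name": "servo_tool", "arguments": {"increments": [[[-0.0008,0,-0.0007,0,0,0,-1],[-0.0015,0,-0.0013,0,0,0,-1],[-0.0015,0,-0.0013,0,0,0,-1]]]}}

```text
time_s: 11.7
tool_pos: [0.5968, -0.1807, 0.1024]
tool_rot: [-179.8, 50.1, 100.8]
force: [-1.2, 1.2, 4.4]
grip_width: 0.0533
```

```bash
python3 - <<'E'
from h import *
plan([.595,-.1658,.111],-50)
c=env.read_camera("scene")
cv2.imwrite("pics/s7z.png",cv2.resize(c["frame"][200:300,180:300],None,fx=6,fy=6,interpolation=cv2.INTER_CUBIC))
c=env.read_camera("top");cv2.imwrite("pics/t7z.png",cv2.resize(c["frame"][160:240,360:480],None,fx=6,fy=6,interpolation=cv2.INTER_CUBIC))
E
```

```text
t 11.7 tcp [ 0.5968 -0.1807  0.1024] [-179.76   50.06  100.79] F [-1.2  1.2  4.4] w 0.0533 q [ 14.  25. -31. 110.  67.  75. -40.]
   inc [0.003 0.001 0.002] [-0.18  0.06  0.05] -> tcp [ 0.5977 -0.1801  0.0988]
```

View pics/s7z.png

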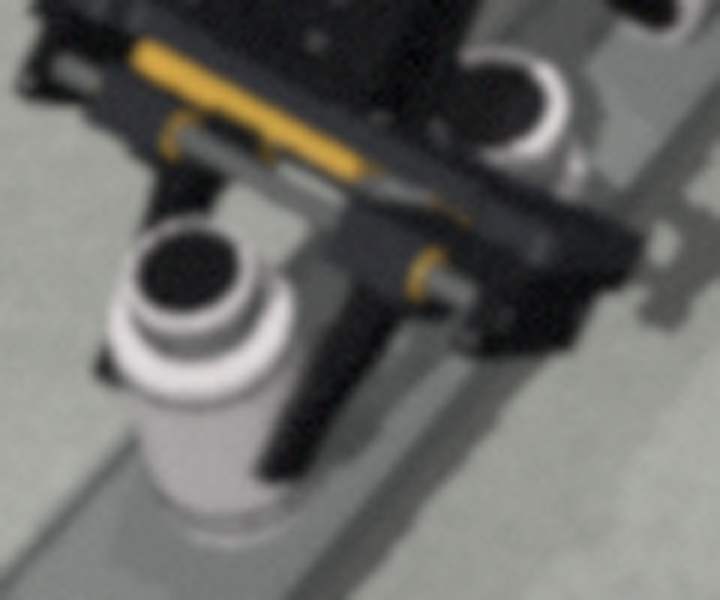

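View pics/t7z.png

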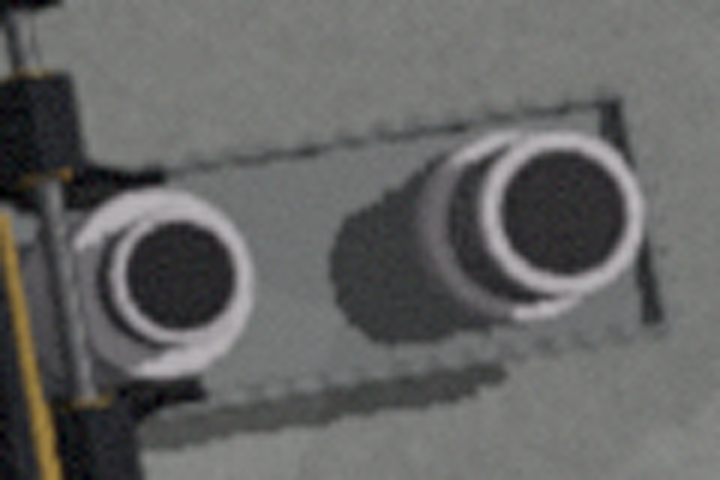

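It looks upright and seated, with the spigot at (180,275) in the top crop. Releasing.

Request:
{"name": "servo_tool", "arguments": {"increments": [[[0,0,0,0,0,0,-0.2],[0,0,0,0,0,0,0.4],[0,0,0,0,0,0,1],[0,0,0,0,0,0,1],[0,0,0,0,0,0,1],[0,0,0,0,0,0,1],[0,0,0,0,0,0,1],[0,0,0,0,0,0,1]]]}}

```text
time_s: 12.6
tool_pos: [0.5966, -0.1805, 0.1015]
tool_rot: [-179.7, 50.0, 100.8]
force: [1.1, 0.6, -0.5]
grip_width: 0.0868
```

```bash
python3 - <<'E'
from h import *
plan([.5485,.1007,.2],-40)
c=env.read_camera("scene")
cv2.imwrite("pics/s8z.png",cv2.resize(c["frame"][200:300,180:300],None,fx=6,fy=6,interpolation=cv2.INTER_CUBIC))
E
```

```text
t 12.6 tcp [ 0.5966 -0.1805  0.1015] [-179.69   50.    100.84] F [ 1.1  0.6 -0.5] w 0.0868 q [ 14.  25. -31. 110.  67.  75. -40.]
   inc [ 0.1112  0.0042 -0.2631] [-0.2  10.    0.07] -> tcp [0.5508 0.0887 0.1854]
```

View pics/s8z.png

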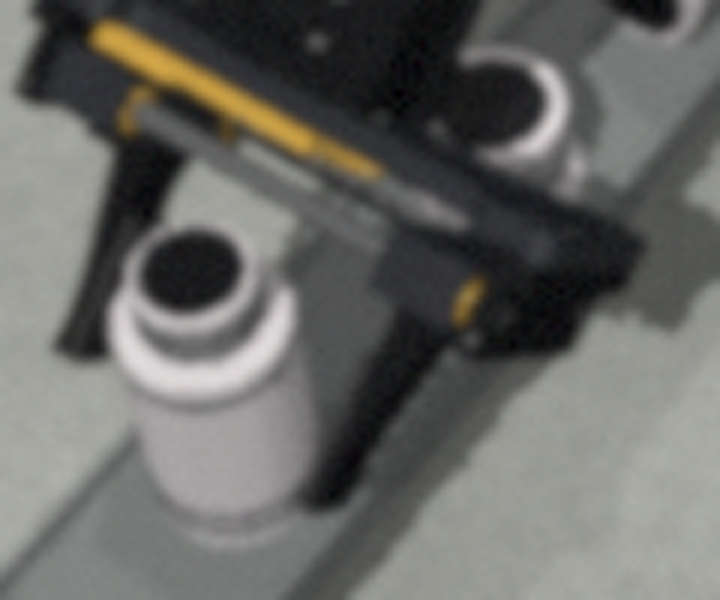

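Barrel 1 stands free at (215,400) in the crop. Retreating along the fingers.

Request:
{"name": "servo_tool", "arguments": {"increments": [[[0,0,-0.008,0,0,0,1],[0,0,-0.025,0,0,0,1],[0,0,-0.05,0,0,0,1],[0,0,-0.08,0,0,0,1],[0,0,-0.11,0,0,0,1],[0,0,-0.14,0,0,0,1],[-0.03,0,-0.16,0,0,0,1],[-0.05,0,-0.16,0,0,0,1],[-0.05,0,-0.16,0,0,0,1]]]}}

```text
time_s: 13.55
tool_pos: [0.5814, -0.0911, 0.2467]
tool_rot: [179.8, 50.1, 100.4]
force: [-0.1, -0.5, 0.9]
grip_width: 0.0868
```

```bash
python3 - <<'E'
from h import *
plan([.5485,.1007,.22],-40)
c=env.read_camera("wrist");cv2.imwrite("pics/w9.png",c["frame"])
c=env.read_camera("top");cv2.imwrite("pics/t9.png",c["frame"])
E
```

```text
t 13.55 tcp [ 0.5814 -0.0911  0.2467] [179.75  50.09 100.38] F [-0.1 -0.5  0.9] w 0.0868 q [ 10.  16. -36. 103.  57.  88. -31.]
   inc [ 0.1487  0.0028 -0.1134] [ 0.02 10.09 -0.2 ] -> tcp [0.5508 0.0887 0.2054]
```

View pics/t9.png

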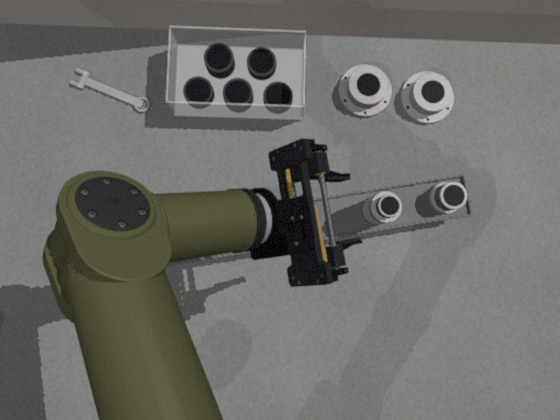

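Barrel 1 stands at (388,206). Moving on to barrel 2.

Request:
{"name": "servo_tool", "arguments": {"increments": [[[0.148,0.003,-0.113,0,10,0,1],[0.148,0.003,-0.113,0,10,0,1],[0.148,0.003,-0.113,0,10,0,1],[0.148,0.003,-0.113,0,10,0,1],[0.148,0.003,-0.113,0,10,0,1],[0.148,0.003,-0.113,0,10,0,1],[0.148,0.003,-0.113,0,10,0,1],[0.148,0.003,-0.113,0,10,0,1]]]}}

```text
time_s: 14.45
tool_pos: [0.5498, 0.0859, 0.2019]
tool_rot: [-179.7, 40.1, 100.6]
force: [-0.2, -0.3, 0.1]
grip_width: 0.087
```

```bash
python3 - <<'E'
from h import *
plan([.5485,.1007,.092],-40)
c=env.read_camera("wrist");cv2.imwrite("pics/w10.png",c["frame"])
c=env.read_camera("scene");cv2.imwrite("pics/s10.png",c["frame"])
E
```

```text
t 14.45 tcp [0.5498 0.0859 0.2019] [-179.73   40.06  100.64] F [-0.2 -0.3  0.1] w 0.087 q [ -0.  22. -42.  97.  47.  93. -41.]
   inc [0.0821 0.0019 0.0936] [-0.31  0.06 -0.05] -> tcp [0.5508 0.0887 0.0774]
```

View pics/w10.png

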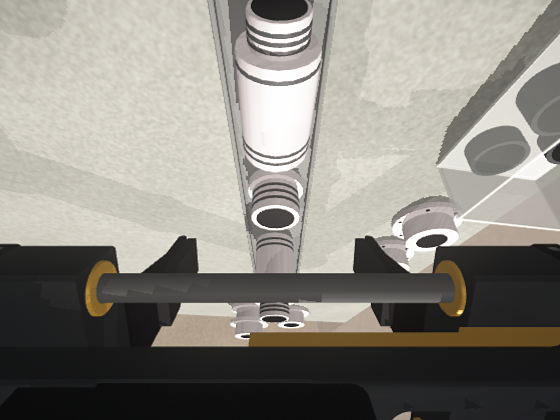

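View pics/s10.png

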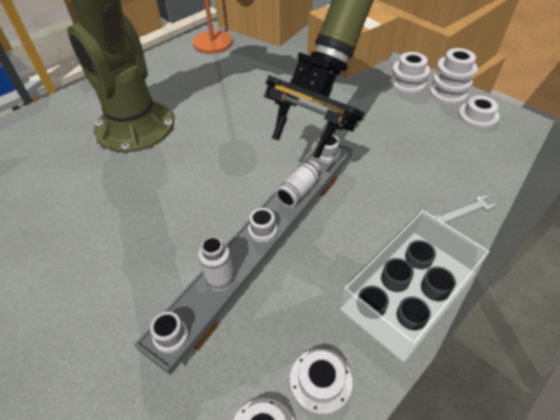

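The wrist view shows the barrel centred at (277,110) between the fingers. In the scene view the gripper is poised over the far barrel at (298,183), and barrel 1 stands at (216,262).

Request:
{"name": "servo_tool", "arguments": {"increments": [[[0.012,0.001,0.014,0,0,0,1],[0.03,0.002,0.034,0,0,0,1],[0.048,0.002,0.055,0,0,0,1],[0.064,0.002,0.073,-0.3,0,0,1],[0.074,0.002,0.084,-0.3,0,0,1],[0.08,0.002,0.091,-0.3,0,0,1],[0.082,0.002,0.0935,-0.3,0,0,1],[0.082,0.002,0.0935,-0.3,0,0,1],[0.082,0.002,0.0935,-0.3,0,0,1]]]}}

```text
time_s: 15.45
tool_pos: [0.5514, 0.0908, 0.0786]
tool_rot: [179.8, 40.0, 100.7]
force: [0.4, 0.2, 0.4]
grip_width: 0.0868
```

```bash
python3 - <<'E'
from h import *
plan([.5485,.1007,.092],-40)
c=env.read_camera("top");cv2.imwrite("pics/t11z.png",cv2.resize(c["frame"][150:310,120:320],None,fx=3.5,fy=3.5))
c=env.read_camera("scene");cv2.imwrite("pics/s11z.png",cv2.resize(c["frame"][80:240,220:400],None,fx=3.5,fy=3.5))
E
```

```text
t 15.45 tcp [0.5514 0.0908 0.0786] [179.83  39.99 100.69] F [0.4 0.2 0.4] w 0.0868 q [ -3.  31. -40. 102.  52.  85. -51.]
   inc [-0.0008 -0.0011  0.0021] [ 0.16 -0.01 -0.01] -> tcp [0.5508 0.0887 0.0774]
```

View pics/t11z.png

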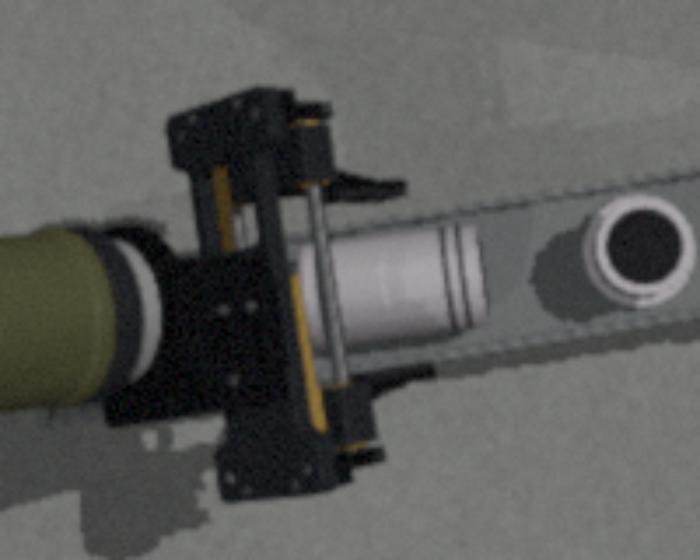

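View pics/s11z.png

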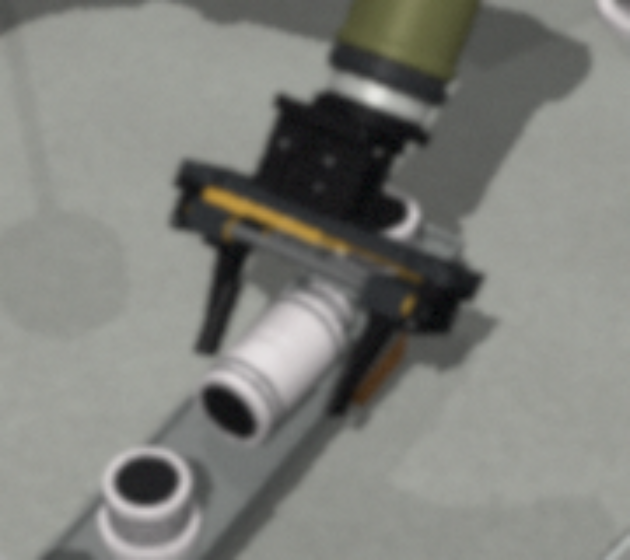

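Fingers straddle the barrel above the lips, with tips at (405,187) and (435,370) in the top crop. Closing.

Request:
{"name": "servo_tool", "arguments": {"increments": [[[0,-0.001,0.001,0,0,0,0.6],[0,-0.001,0.001,0,0,0,-1],[0,-0.001,0.001,0,0,0,-1],[0,-0.001,0.001,0,0,0,-1],[0,-0.001,0.001,0,0,0,-1],[0,-0.001,0.001,0,0,0,-1],[0,-0.001,0.001,0,0,0,-1],[0,-0.001,0.001,0,0,0,-1],[0,-0.001,0.001,0,0,0,-1],[0,-0.001,0.001,0,0,0,-1]]], "squeeze": 25}}

```text
time_s: 16.55
tool_pos: [0.5499, 0.0897, 0.0768]
tool_rot: [180.0, 40.0, 100.8]
force: [-0.7, -0.7, 0.8]
grip_width: 0.0538
```

```bash
python3 - <<'E'
from h import *
plan([.5485,.1007,.192],-40)
E
```

```text
t 16.55 tcp [0.5499 0.0897 0.0768] [179.97  40.01 100.78] F [-0.7 -0.7  0.8] w 0.0538 q [ -3.  31. -40. 102.  52.  85. -52.]
   inc [-0.0656  0.0007 -0.0763] [0.08 0.01 0.06] -> tcp [0.5508 0.0887 0.1774]
```

Request:
{"name": "servo_tool", "arguments": {"increments": [[[-0.003,0,-0.004,0,0,0,-1],[-0.008,0,-0.01,0,0,0,-1],[-0.016,0,-0.019,0,0,0,-1],[-0.026,0,-0.031,0,0,0,-1],[-0.038,0,-0.045,0,0,0,-1],[-0.05,0,-0.059,0,0,0,-1],[-0.06,0,-0.071,0,0,0,-1],[-0.066,0,-0.077,0,0,0,-1],[-0.066,0,-0.077,0,0,0,-1],[-0.066,0,-0.077,0,0,0,-1]]]}}

```text
time_s: 17.55
tool_pos: [0.5499, 0.0885, 0.1779]
tool_rot: [180.0, 40.0, 100.8]
force: [-0.5, -0.2, -2.6]
grip_width: 0.0535
```

```bash
python3 - <<'E'
from h import *
plan([.5439,.1054,.192],50)
E
```

```text
t 17.55 tcp [0.5499 0.0885 0.1779] [179.99  40.   100.78] F [-0.5 -0.2 -2.6] w 0.0535 q [ -1.  23. -42.  98.  48.  91. -43.]
   inc [ 0.0235 -0.0027 -0.0222] [-0.  90.   0.1] -> tcp [0.5412 0.1197 0.1798]
```

Request:
{"name": "servo_tool", "arguments": {"increments": [[[0.001,0,-0.002,0,4,0,-1],[0.002,0,-0.004,0,10,0,-1],[0.004,0,-0.006,0,16,0,-1],[0.006,0,-0.009,0,22,0,-1],[0.008,-0.001,-0.011,0,28,0,-1],[0.01,-0.001,-0.013,0,34,0,-1],[0.012,-0.001,-0.015,0,40,0,-1],[0.014,-0.002,-0.017,0,46,0,-1],[0.016,-0.002,-0.019,0,52,0,-1],[0.018,-0.003,-0.02,0,58,0,-1],[0.02,-0.003,-0.021,0,64,0,-1],[0.022,-0.003,-0.022,0,70,0,-1],[0.0235,-0.003,-0.022,0,76,0,-1],[0.0235,-0.003,-0.022,0,82,0,-1],[0.0235,-0.003,-0.022,0,87,0,-1],[0.0235,-0.003,-0.022,0,90,0,-1],[0.0235,-0.003,-0.022,0,90,0,-1],[0.0235,-0.003,-0.022,0,90,0,-1]]]}}

```text
time_s: 19.35
tool_pos: [0.5406, 0.1194, 0.1791]
tool_rot: [-179.9, -50.0, 100.8]
force: [0.1, 0.6, -2.9]
grip_width: 0.0539
```

```bash
python3 - <<'E'
from h import *
plan([.5439,.1054,.12],50)
c=env.read_camera("scene");cv2.imwrite("pics/s12z.png",cv2.resize(c["frame"][60:260,200:400],None,fx=3,fy=3))
c=env.read_camera("top");cv2.imwrite("pics/t12z.png",cv2.resize(c["frame"][150:310,120:320],None,fx=3.5,fy=3.5))
E
```

```text
t 19.35 tcp [0.5406 0.1194 0.1791] [-179.91  -49.95  100.76] F [ 0.1  0.6 -2.9] w 0.0539 q [ 50.  30. -48.  98. -26.  77.  24.]
   inc [-0.0545  0.0007  0.046 ] [-0.13  0.05  0.04] -> tcp [0.5412 0.1197 0.1078]
```

View pics/s12z.png

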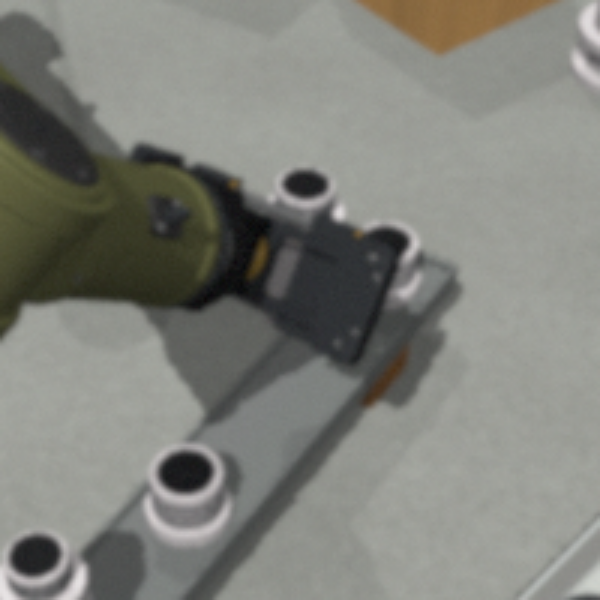

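View pics/t12z.png

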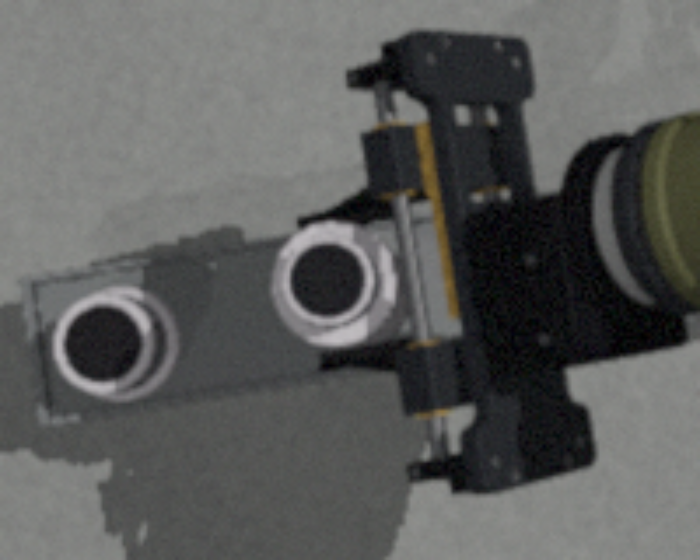

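Upright, with the spigot plug at (325,278) in the top crop. Checking its position against the lane axis.

```bash
python3 - <<'E'
from h import *
c=env.read_camera("top");s=env.read_camera("scene")
ctr=np.array([.5694,-.0302,.066]);a=np.radians(10.68);u=np.array([-np.sin(a),np.cos(a),0]);v=np.array([u[1],-u[0],0])
P=onz(c,(120+326/3.5,150+278/3.5),.2525);print("top",P,(P-ctr)@u,(P-ctr)@v)
Q=onz(s,(200+306/3,60+185/3),.2525);print("scene",Q,(Q-ctr)@u,(Q-ctr)@v)
plan([.5439,.1054,.12],50)
E
```

```text
top [0.54460674 0.11118801 0.2525    ] 0.1435336028292217 0.001838753301230471
scene [0.54700744 0.10754508 0.2525    ] 0.13950886722875339 0.0035227455572686846
t 19.55 tcp [0.5409 0.1206 0.1806] [179.85 -49.89 101.03] F [ 0.3  0.3 -1.5] w 0.0537 q [ 50.  30. -48.  98. -26.  77.  24.]
   inc [-0.0562 -0.      0.0462] [-0.11  0.11  0.21] -> tcp [0.5412 0.1197 0.1078]
```

Request:
{"name": "servo_tool", "arguments": {"increments": [[[-0.006,0,0.005,0,0,0,-1],[-0.014,0,0.012,0,0,0,-1],[-0.023,0,0.019,0,0,0,-1],[-0.032,0,0.027,0,0,0,-1],[-0.04,0,0.034,0,0,0,-1],[-0.046,0,0.039,0,0,0,-1],[-0.05,0,0.042,0,0,0,-1],[-0.052,0,0.0435,0,0,0,-1],[-0.052,0,0.0435,0,0,0,-1],[-0.052,0,0.0435,0,0,0,-1]]]}}

```text
time_s: 20.55
tool_pos: [0.5415, 0.1197, 0.1126]
tool_rot: [179.9, -50.0, 100.9]
force: [-0.5, 0.4, -3.6]
grip_width: 0.0538
```

Request:
{"name": "servo_tool", "arguments": {"increments": [[[-0.0015,0,0.0013,0,0,0,-1],[-0.003,0,0.0026,0,0,0,-1],[-0.0046,0,0.0038,0,0,0,-1],[-0.0046,0,0.0038,0,0,0,-1]]]}}

```text
time_s: 20.95
tool_pos: [0.541, 0.1195, 0.1059]
tool_rot: [180.0, -50.0, 100.8]
force: [0.3, -0.3, -3.2]
grip_width: 0.0534
```

Request:
{"name": "servo_tool", "arguments": {"increments": [[[-0.0008,0,0.0006,0,0,0,-1],[-0.0015,0,0.0013,0,0,0,-1],[-0.0023,0,0.0019,0,0,0,-1],[-0.0023,0,0.0019,0,0,0,-1]]]}}

```text
time_s: 21.35
tool_pos: [0.5411, 0.1195, 0.1031]
tool_rot: [180.0, -50.0, 100.8]
force: [0.5, 0.2, -2.9]
grip_width: 0.0534
```

Request:
{"name": "servo_tool", "arguments": {"increments": [[[-0.0008,0,0.0006,0,0,0,-1],[-0.0012,0,0.001,0,0,0,-1],[-0.0012,0,0.001,0,0,0,-1]]]}}

```text
time_s: 21.65
tool_pos: [0.5412, 0.1195, 0.1016]
tool_rot: [180.0, -50.0, 100.8]
force: [-1.0, -0.7, -3.1]
grip_width: 0.0536
```

Request:
{"name": "servo_tool", "arguments": {"increments": [[[-0.0008,0,0.0006,0,0,0,-1],[-0.0012,0,0.001,0,0,0,-1],[-0.0012,0,0.001,0,0,0,-1]]]}}

```text
time_s: 21.95
tool_pos: [0.5411, 0.1195, 0.1]
tool_rot: [180.0, -50.0, 100.8]
force: [-0.1, -0.5, -3.3]
grip_width: 0.0534
```

Request:
{"name": "servo_tool", "arguments": {"increments": [[[-0.0008,0,0.0006,0,0,0,-1],[-0.0008,0,0.0006,0,0,0,-1]]]}}

```text
time_s: 22.15
tool_pos: [0.5412, 0.1197, 0.0997]
tool_rot: [179.9, -50.0, 100.9]
force: [-1.3, -1.2, -0.5]
grip_width: 0.0536
```

Request:
{"name": "servo_tool", "arguments": {"increments": [[[-0.0008,0,0.0006,0,0,0,-1],[-0.0008,0,0.0006,0,0,0,-1]]]}}

```text
time_s: 22.35
tool_pos: [0.5412, 0.1198, 0.0996]
tool_rot: [179.9, -50.1, 100.9]
force: [-2.1, -2.4, 4.3]
grip_width: 0.0538
```

Contact at 4 N. Looking before release.

```bash
python3 - <<'E'
from h import *
c=env.read_camera("scene");cv2.imwrite("pics/s13z.png",cv2.resize(c["frame"][100:220,240:380],None,fx=5,fy=5,interpolation=cv2.INTER_CUBIC))
c=env.read_camera("top");cv2.imwrite("pics/t13z.png",cv2.resize(c["frame"][180:290,130:270],None,fx=5,fy=5,interpolation=cv2.INTER_CUBIC))
E
```

```text
(no output)
```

View pics/s13z.png

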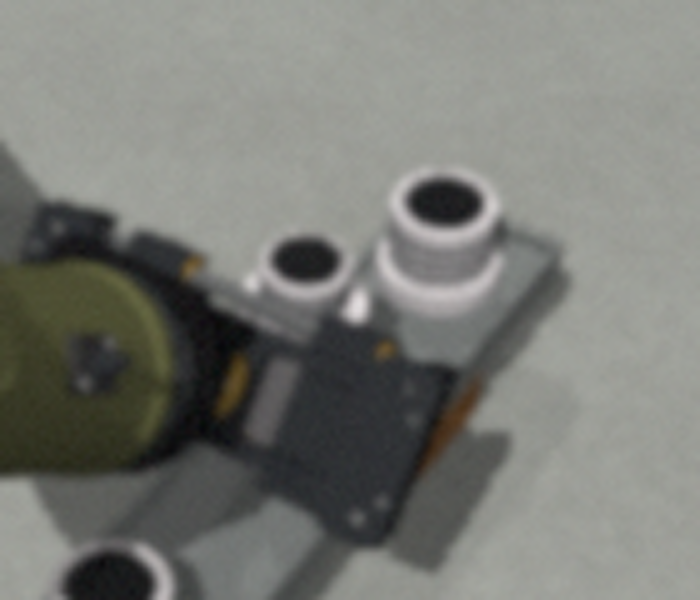

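View pics/t13z.png

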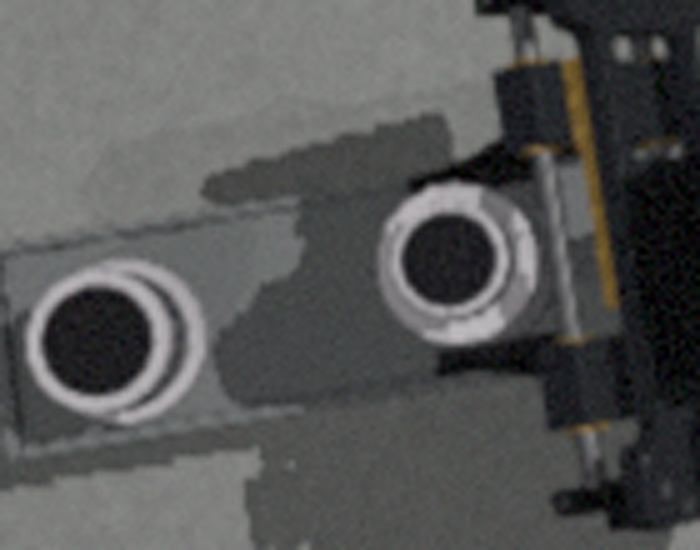

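The barrel is seated between the lips, with the plug at (448,260) in the top crop. Releasing.

Request:
{"name": "servo_tool", "arguments": {"increments": [[[0,0,0,0,0,0,-0.2],[0,0,0,0,0,0,0.4],[0,0,0,0,0,0,1],[0,0,0,0,0,0,1],[0,0,0,0,0,0,1],[0,0,0,0,0,0,1],[0,0,0,0,0,0,1],[0,0,0,0,0,0,1]]]}}

```text
time_s: 23.25
tool_pos: [0.5412, 0.1194, 0.0981]
tool_rot: [179.9, -50.0, 100.8]
force: [-0.8, 0.2, -0.3]
grip_width: 0.0864
```

```bash
python3 - <<'E'
from h import *
plan([.5439,.1054,.111],50)
c=env.read_camera("top");cv2.imwrite("pics/t14z.png",cv2.resize(c["frame"][180:290,130:270],None,fx=5,fy=5,interpolation=cv2.INTER_CUBIC))
E
```

```text
t 23.25 tcp [0.5412 0.1194 0.0981] [179.95 -50.   100.84] F [-0.8  0.2 -0.3] w 0.0864 q [ 48.  37. -46. 100. -24.  70.  28.]
   inc [ 0.0007  0.     -0.0002] [-0.06  0.    0.09] -> tcp [0.5412 0.1197 0.0988]
```

View pics/t14z.png

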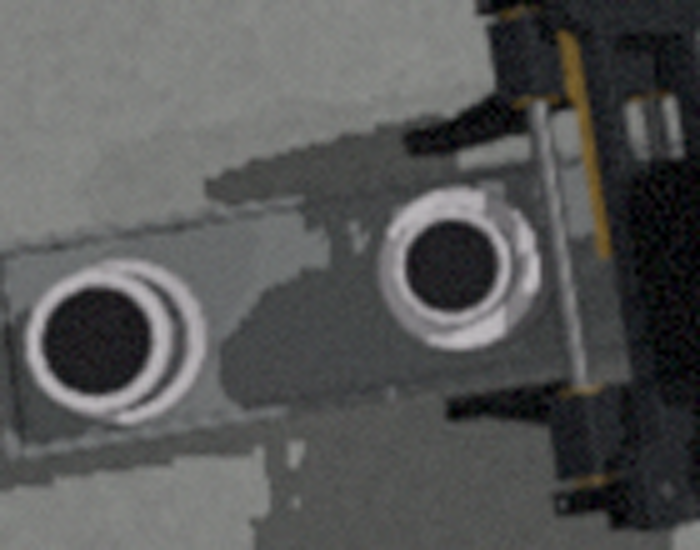

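Barrel 2 stands free at (450,265) in the crop. Retreating.

Request:
{"name": "servo_tool", "arguments": {"increments": [[[0,0,-0.008,0,0,0,1],[0,0,-0.025,0,0,0,1],[0,0,-0.05,0,0,0,1],[0,0,-0.08,0,0,0,1],[0,0,-0.11,0,0,0,1],[0.03,0,-0.14,0,0,0,1],[0.07,0,-0.17,0,0,0,1],[0.11,0,-0.19,0,0,0,1],[0.15,-0.05,-0.2,0,0,0,1],[0.15,-0.1,-0.2,0,0,0,1],[0.15,-0.15,-0.2,0,0,0,1],[0.15,-0.15,-0.2,0,0,0,1],[0.15,-0.15,-0.2,0,0,0,1]]]}}

```text
time_s: 24.6
tool_pos: [0.4038, 0.0346, 0.3415]
tool_rot: [-180.0, -49.8, 100.6]
force: [1.3, 0.7, 0.0]
grip_width: 0.087
```

```bash
python3 - <<'E'
from h import *
o=env.get_obs();print(o["time_s"],o["tool_pos"],o["tool_rot"],o["joint_velocities"].round(1))
for n in("scene","top"):
    c=env.read_camera(n);cv2.imwrite(f"pics/{n}15.png",c["frame"])
E
```

```text
24.6 [0.40379014 0.03455608 0.34147794] [-179.96232401  -49.81029932  100.56784967] [-2.6  3.7 -1.  -2.5 -0.2 -2.3 -1.5]
```

View pics/scene15.png

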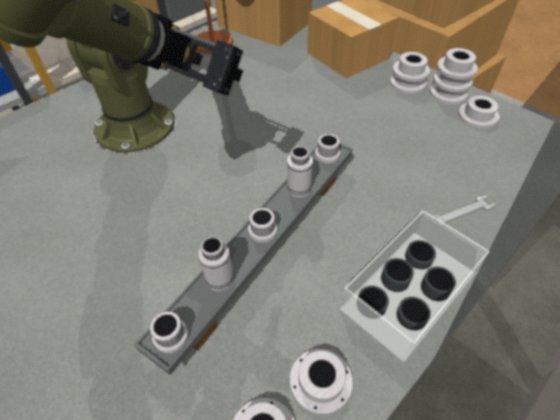

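View pics/top15.png

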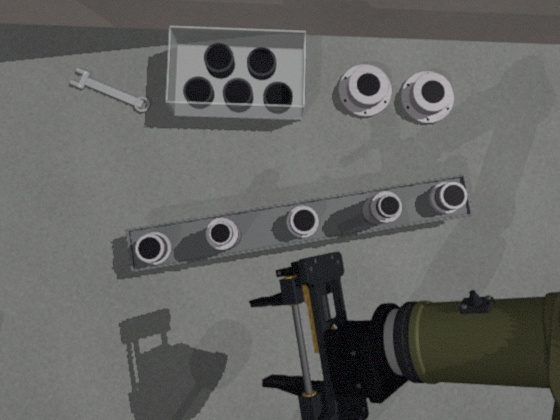

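Both barrels stand, at top-view pixels (220,235) and (387,207). The adapters still show at (149,248), (303,221) and (452,195). One last numeric check before I hand in.

```bash
python3 - <<'E'
from h import *
c=env.read_camera("top");g=cv2.cvtColor(c["frame"],cv2.COLOR_BGR2GRAY);g0=cv2.cvtColor(cv2.imread("pics/top0.png"),cv2.COLOR_BGR2GRAY)
ctr=np.array([.5694,-.0302,.066]);a=np.radians(10.68);u=np.array([-np.sin(a),np.cos(a),0]);v=np.array([u[1],-u[0],0])
def blob(g,p):
    m=np.uint8(g<40);n,l,st,ce=cv2.connectedComponentsWithStats(m)
    ok=[i for i in range(1,n) if 60<st[i,4]<900]
    i=min(ok,key=lambda i:np.hypot(*(ce[i]-p)));return ce[i],st[i,4]
for n,p in(("a3",(149,248)),("a2",(304,220)),("a1",(453,195))): print(n,blob(g0,p),blob(g,p))
s=env.read_camera("scene");gs=cv2.cvtColor(s["frame"],cv2.COLOR_BGR2GRAY)
for n,p,q in(("bay2",(221,234),(300,154)),("bay1",(389,205),(212,246))):
    P=onz(c,blob(g,p)[0],.172);Q=onz(s,blob(gs,q)[0],.172)
    print(n,"top s,t",((P-ctr)@u).round(4),((P-ctr)@v).round(4),"scene",((Q-ctr)@u).round(4),((Q-ctr)@v).round(4))
env.sign_off()
E
```

```text
a3 (array([148.93693694, 247.66966967]), np.int32(333)) (array([148.91692308, 247.66153846]), np.int32(325))
a2 (array([303.5047619 , 219.97460317]), np.int32(315)) (array([303.66666667, 219.9829932 ]), np.int32(294))
a1 (array([451.91803279, 194.97540984]), np.int32(122)) (array([389.18120805, 205.39597315]), np.int32(149))
bay2 top s,t 0.1428 -0.0003 scene 0.2054 0.031
bay1 top s,t -0.1399 -0.0005 scene -0.1426 -0.0002
the job is handed in; nothing more can be done
```

Both barrels now stand upright on their feet, spigot up, one in each gap, and the job was handed in at about 25 s. For each one I gripped it with the gripper tilted 40°, lifted it and turned it 90°. I then lowered it until the wrist force showed contact and let go. The highest wrist reading was about 10 N on the first barrel and 4 N on the second.

**Barrel positions:** in the last top view the spigots sat about 2 mm (bay_1) and 5 mm (bay_2) along the lane from the bay points. Both were within 1 mm of the centre line. I judged uprightness by eye from the pictures after release.

**Checks that failed or were incomplete:**
- **bay_2 scene-view position:** this came out 67 mm off. I think the blob search picked up a neighbouring dark spot, because the top view and the scene picture both show that barrel in place. I did not rerun it before handing in.
- **adapter_1 (the -y end):** the numeric check matched a barrel plug instead of the adapter. By eye it is unmoved at about pixel (452,195).
- **adapter_2 and adapter_3:** these shifted less than 0.2 pixel from the first picture.

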